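# Try a dowel in the go / no-go gap gauge

## Robot

A 7-joint arm with a two-finger parallel gripper is mounted at the origin on a cart in front of the work surface, level with it; the furniture and walls round the work are solid. World frame = base frame: x ahead of the robot, y to its left, z up, the work surface at z = 0. Lengths are in m, angles in rad, forces in N, time in s.
With the tool pointing down it reaches from about 0.425 to 0.825 m from the base axis. Payload 3.6 kg.
Tool frame: the origin (TCP) lies between the finger pads; the fingertips stand 25 mm ahead of it and the grasp point (between the pads) lies 6 mm ahead of it (r.tip_reach is the z of the fingertips in the tool frame, in m); z points along the fingers, y is the line along which they close (so a half turn about z gives the same grasp; the last joint's range is limited). The gripper opens to 85 mm and grips with 20 to 120 N. Pads are 22 mm wide; open, the fingers measure 114 mm over their backs; the gripper's body (76 mm by 85 mm) begins 54 mm behind the grasp point. The pads swing forward as they close: fully open they stand 13 mm farther back than shut.
Start: joints at [1.3, 0.615, -0.013, 1.423, 0.008, 1.103, -0.04], TCP at [0.157, -0.631, 0.256] pointing down, gripper open.
Joint ranges: [-3.12, 3.12], [-0.3, 2.06], [-1.34, 1.32], [0.26, 2.42], [-1.36, 4.5], [0.01, 1.98], [-2.84, 2.84]. Speed limits (rad/s): [2.79, 2.79, 3.14, 3.14, 3.14, 3.14, 3.14].

## Interface

Orientations are given as a rotation vector (axis times angle).
In Python, from workcell import r gives the robot as it stands.
- The arm moves only by the shell command python3 -m pendant 'ROWS' [FORCE]. ROWS is JSON, a list of rows, each an object of numbers: "x", "y", "z": the shift along the tool's x, y, z scaled (see below); "rx", "ry", "rz": the turn, a rotation vector about the tool's x, y, z scaled (see below); "grip": the finger opening in mm, from 0 to 85.4. A call has 1 to 20 rows; each row is the pose to reach, as a shift and turn from the pose commanded when the call began, along the tool's axes at that moment, turning the shorter way round; what a row does not reach only later rows make up. The controller multiplies each number of a shift by 0.5 m and each number of a turn by 180 degrees. A row lasts 1/10 s, in which the tool goes at most 50 mm and 8.59 degrees, less where a joint would pass 70% of its speed; a pose out of reach is approached as far as the arm can. A call with a number of a shift or a turn outside -1 to 1 is refused whole. A call with a gripper value outside its range is refused whole. The fingers move at their own pace and stop on an object; FORCE is the grip in N (left out, the last holds). Time passes only in rows, so rows that repeat a pose let the fingers close. It gives the time, the measured TCP pose, the force, the opening and the grip force at its end, in the units of the state.
- r.read_state(): the state, without advancing time (a new reading comes with each control period).
- r.get_image(name): name is "side" or "top"; returns (picture, depth): 384x512x3 uint8, red, green, blue; 384x512 float32, m along the optical axis (not along the pixel's ray), 0 where there is no reading.
- r.camera_info(name): a dict with "vertical_fov" (degrees; the focal length in pixels is half the picture's height over the tangent of half this angle, whatever the lens; pixels are square), "cx", "cy" (the principal point, pixels), "distortion" ([k1, k2, p1, p2, k3] as OpenCV has them; the pictures are not rectified), "world_to_cam" (4x4, takes a point from world to camera coordinates). Camera axes: x right, y down, z forward; pixel columns grow to the right and rows downward; lengths in m; the calibration is good to about 2 mm. A picture is of the moment at which its call begins. camera_info takes no time and is no camera call.
- r.hand_in(): hands the job in; it is judged then, once.
The state is a dict: "t": time; "qpos": joint angles; "dq": joint speeds; "effort": joint torques, N m; "tcp_pos": TCP position; "orientation": TCP orientation; "ft_force": force on the tool from outside, world axes, zero at the start; "moment": the same for the moment, N m; "finger_gap": finger opening in m; "grasp_force": force on a finger pad.
Only numpy, scipy, OpenCV 4.12 (cv2) and the standard library are available. Lean on these libraries where they do the work, as an engineer would, in place of code of your own. Each camera call takes 0.05 s, during which the arm holds its last target. There are 200 camera calls.

## Task

Check the thicker of the two upright dark metal dowels in the gap gauge: lower it upright to just over the base plate in front of the flared mouth and push it, still upright and low, in through the mouth and along the wide go gap until the narrow no-go gap behind it stops it. Leave it standing there on the plate up against the no-go jaws, let go of it, and do not disturb the thinner dowel.

Things in the scene. Friction and masses are not known exactly. Their poses are not given: they have to be found in the camera images.
- thick_dowel: the part to check: plain round dark anodised aluminium dowel standing upright, 36 mm diameter, 110 mm tall, about 0.3 kg, a fine bright ring line near its foot. Origin at the centre of its underside, z along its axis upward. Grip it by its upper third so that the fingers pass over the gauge's jaws.
- thin_dowel: the other upright dark dowel, 20 mm diameter and 110 mm tall, about 0.1 kg; leave it alone. Origin at the centre of its underside, z up.
- gap_gauge: rigid steel gap gauge fixed to the bench. Origin: underside of its base plate, on the gaps' centre line; x = push direction (mouth to no-go gap), z up. Plate x -135 to 115 mm, 130 wide, top at z 8 (3 mm screw heads at its corners). Jaws 40 mm tall, tops at z 48 (screws +3). In front of x -50 the plate is bare; guides flare the mouth from 100 mm wide (x -45) to 52 (x -15). Go gap: 52 wide, x -15 to 45.
- no_go_jaws: the two rigid steel blocks at the gauge's far end that leave the no-go gap, 24 mm wide and 55 mm long, right behind the go gap. Fixed to the gauge, axes as its own. Origin on the centre line at the entry of the no-go gap, level with the plate's top (45 mm along x and 8 mm up from the gauge's origin). They stop the 36 mm dowel when its axis is about 13 mm before this origin.
Mind the look-alikes: they are no part of the job. What is shaped like the thick_dowel but pink or purple is not meant.

How it is judged:
By the outcome, as a careful person would: the job done as asked, in the order asked, and still so for the second after the job is handed in, with the robot touching nothing.
It also fails if it takes over 45 s, if anything falls off the work surface, if the arm or the gripper's body presses on something with over 40 N, if the wrist force passes 120 N, or if a joint passes its speed limit or range.

## Working session

There is one attempt and no reset: what is moved stays moved. The work goes in short steps, Python scripts to look and compute and a shell command to move; the robot and the scene stay as the last step left them, time stands still between calls to the robot, and variables do not carry over. Pictures are saved under pics/ and viewed, at most 10 in all, crops included, and the job is handed in when it is done.

```bash
mkdir -p pics
cat > h.py <<'E'
import numpy as np, cv2
from workcell import r
def cam(n):
    i=r.camera_info(n); f=192/np.tan(np.radians(i["vertical_fov"])/2)
    return np.array([[f,0,i["cx"]],[0,f,i["cy"]],[0,0,1]]),np.array(i["distortion"],float),np.array(i["world_to_cam"])
def shot(n):
    p,d=r.get_image(n); np.savez(f"{n}.npz",p=p,d=d); return p,d
def world(n,d):
    K,D,T=cam(n); v,u=np.mgrid[:384,:512]
    q=cv2.undistortPoints(np.stack([u,v],-1).reshape(-1,1,2).astype(float),K,D).reshape(384,512,2)
    P=np.dstack([q[...,0]*d,q[...,1]*d,d]); Ti=np.linalg.inv(T)
    W=P@Ti[:3,:3].T+Ti[:3,3]; W[d==0]=np.nan; return W
E
python3 - <<'E'
from h import *
for n in("top","side"):
    p,d=shot(n); cv2.imwrite(f"pics/{n}0.png",cv2.resize(p[...,::-1],None,fx=1.5,fy=1.5)); W=world(n,d); print(n,np.linalg.inv(cam(n)[2])[:3].round(3).tolist())
print(r.read_state())
E
```

```text
top [[0.027, -0.998, 0.055, 0.458], [-1.0, -0.028, -0.009, 0.121], [0.01, -0.055, -0.998, 1.109]]
side [[0.994, -0.081, 0.076, 0.436], [-0.109, -0.593, 0.798, -0.855], [-0.02, -0.801, -0.598, 0.78]]
{'t': 0.1, 'qpos': array([ 1.30054596,  0.61582761, -0.01258648,  1.42475636,  0.00812017,
        1.10343309, -0.040384  ]), 'dq': array([-2.51554340e-04, -1.74836563e-03,  1.75480968e-05, -3.17872866e-03,
       -3.73878595e-04, -6.55999968e-04,  2.63772874e-04]), 'effort': array([ 1.34970142e-03, -4.70386147e+01,  2.60436265e-01, -1.71573436e+01,
        1.01444114e-02,  5.82752866e-03,  2.57564466e-05]), 'tcp_pos': array([ 0.15670904, -0.63016232,  0.25524485]), 'orientation': array([-3.11594710e+00, -3.81752763e-01,  5.56130465e-04]), 'ft_force': array([0.09070978, 0.04649953, 0.76118143]), 'moment': array([-0.04498447, -0.07493295,  0.01676963]), 'grasp_force': 0.0, 'finger_gap': 0.08524764037864987}
```

View pics/top0.png

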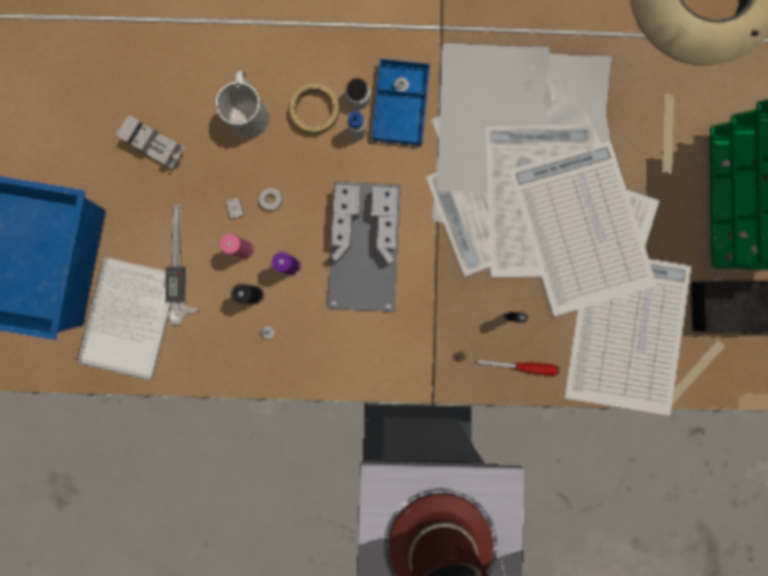

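View pics/side0.png

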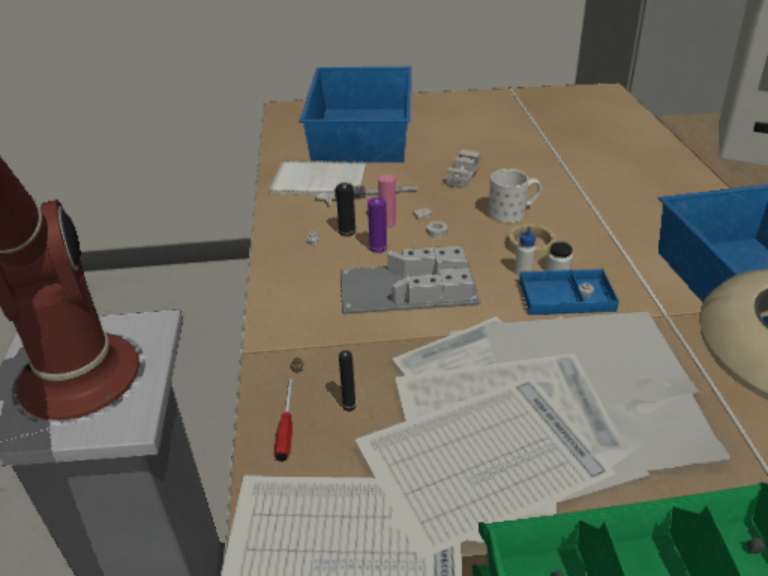

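The top view shows these candidates (1.5x pixels): black thick dowel (243,294), purple (284,262), pink (233,244), black thin dowel (515,317), and a black-lidded jar (357,90). The black thick dowel at (243,294) fits the description. The gauge is at (365,245), with its mouth towards the robot. Next I measure and check a crop.

Run:
```python
from h import *
z=np.load("top.npz");p,d=z["p"],z["d"];W=world("top",d)
s=np.load("side.npz");V=world("side",s["d"])
def cyl(n,W,p,xr,yr):
    m=(W[...,0]>xr[0])&(W[...,0]<xr[1])&(W[...,1]>yr[0])&(W[...,1]<yr[1])
    t=m&(W[...,2]>.1)&(W[...,2]<.125); P=W[t]
    print(n,t.sum(),P.mean(0).round(4) if len(P) else 0,(P.min(0).round(4),P.max(0).round(4)) if len(P) else 0, p[t].mean(0).round() if len(P) else 0)
for (u,v) in [(160,196),(189,175),(155,163),(341,211)]:
    a=W[v-4:v+5,u-6:u+7].reshape(-1,3);h=a[np.nanargmax(a[:,2])];print((u,v),h.round(3))
    x,y=h[:2]
    cyl("top",W,p,(x-.035,x+.035),(y-.035,y+.035)); 
    cyl("side",V,s["p"],(x-.035,x+.035),(y-.035,y+.035))
# gauge
for n,X,q in(("top",W,p),("side",V,s["p"])):
    reg=(X[...,0]>.33)&(X[...,0]<.75)&(X[...,1]>.07)&(X[...,1]<.3)
    for nm,lo,hi in(("jaw",.043,.058),("plate",.004,.014)):
        t=reg&(X[...,2]>lo)&(X[...,2]<hi);t=cv2.morphologyEx(t.astype(np.uint8),cv2.MORPH_OPEN,np.ones((2,2)))
        k,l,st,c=cv2.connectedComponentsWithStats(t)
        for i in range(1,k):
            if st[i,4]>60:
                P=X[l==i];print(n,nm,st[i],cv2.minAreaRect(P[:,:2].astype(np.float32)),P[:,2].mean().round(4))
cv2.imwrite("pics/crop.png",np.hstack([cv2.resize(p[150:220,130:280,::-1],(750,350),interpolation=2)]))
cv2.imwrite("pics/crop2.png",np.vstack([cv2.resize(p[110:220,130:280,::-1],(410,300),interpolation=2),cv2.resize(s["p"][100:210,190:340,::-1],(410,300),interpolation=2)]))
```

```text
(160, 196) [0.477 0.359 0.116]
top 152 [0.4742 0.3737 0.1101] (array([0.4578, 0.3567, 0.1   ]), array([0.49  , 0.3928, 0.1156])) [52. 48. 46.]
side 89 [0.4732 0.3688 0.1096] (array([0.4558, 0.3538, 0.1002]), array([0.4902, 0.3936, 0.1149])) [49. 50. 49.]
(189, 175) [0.531 0.301 0.115]
top 145 [0.5293 0.3046 0.1099] (array([0.5127, 0.288 , 0.101 ]), array([0.5476, 0.3234, 0.1152])) [ 95.  49. 115.]
side 98 [0.5309 0.3002 0.1091] (array([0.5138, 0.2849, 0.1004]), array([0.5494, 0.3252, 0.1149])) [ 89.  50. 105.]
(155, 163) [0.561 0.384 0.116]
top 153 [0.5595 0.3969 0.1094] (array([0.5422, 0.3803, 0.1002]), array([0.5769, 0.4154, 0.1156])) [180.  97. 118.]
side 89 [0.5603 0.3925 0.1091] (array([0.5434, 0.3795, 0.1002]), array([0.5783, 0.4173, 0.1144])) [154.  98. 111.]
(341, 211) [ 0.45  -0.119  0.114]
top 47 [ 0.4454 -0.1219  0.1093] (array([ 0.4369, -0.1314,  0.1005]), array([ 0.4532, -0.1129,  0.1149])) [73. 66. 62.]
side 73 [ 0.4439 -0.1255  0.1085] (array([ 0.4348, -0.1333,  0.1001]), array([ 0.453 , -0.1117,  0.1131])) [44. 43. 41.]
top jaw [222 125  20  50 622] ((0.6157485246658325, 0.20620253682136536), (0.02723691798746586, 0.1513618379831314), 73.40631866455078) nan
top jaw [249 126  18  51 628] ((0.6122236847877502, 0.12459012866020203), (0.04794168099761009, 0.14658363163471222), 87.3720703125) nan
top plate [ 220  123   46   86 2158] ((0.5555773973464966, 0.14677952229976654), (0.11686185747385025, 0.2532394230365753), 68.59597778320312) nan
side jaw [260 165  52  12 438] ((0.6389808058738708, 0.2031763792037964), (0.17140065133571625, 0.08861779421567917), 21.256505966186523) 0.0472
side jaw [263 179  54  16 499] ((0.6334568858146667, 0.12127171456813812), (0.07791183888912201, 0.17671015858650208), 115.95113372802734) nan
side plate [ 228  179   93   31 1296] ((0.579446017742157, 0.15696729719638824), (0.13061709702014923, 0.24955390393733978), 85.41040802001953) nan
```

View pics/crop2.png

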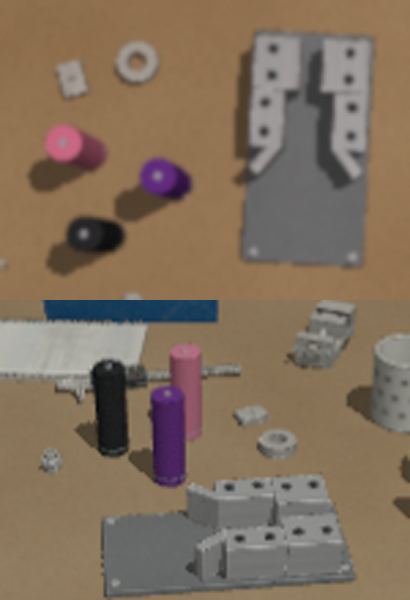

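The crop confirms it: the black thick dowel is at crop (95,235), separate from the purple and pink ones. Next I rectify the gauge onto its jaw-top and plate planes.

```bash
cat >> h.py <<'E'
def ortho(n,p,z,x0,x1,y0,y1,res=.0005):
    K,D,T=cam(n); xs=np.arange(x1,x0,-res); ys=np.arange(y1,y0,-res)
    X,Y=np.meshgrid(xs,ys,indexing="ij"); P=np.stack([X,Y,0*X+z],-1).reshape(-1,3)
    uv=cv2.projectPoints(P,cv2.Rodrigues(T[:3,:3])[0],T[:3,3],K,D)[0].reshape(X.shape+(2,)).astype(np.float32)
    o=cv2.remap(p[...,::-1].copy(),uv[...,0],uv[...,1],cv2.INTER_CUBIC)
    for k in np.arange(np.ceil(x0*50)/50,x1,.02): cv2.line(o,(0,int((x1-k)/res)),(8,int((x1-k)/res)),(0,255,255)); cv2.putText(o,f"{k:.2f}",(10,int((x1-k)/res)+4),0,.35,(0,255,255))
    for k in np.arange(np.ceil(y0*50)/50,y1,.02): cv2.line(o,(int((y1-k)/res),0),(int((y1-k)/res),8),(0,255,0)); cv2.putText(o,f"{k:.2f}",(int((y1-k)/res)-10,20),0,.3,(0,255,0))
    return o
E
python3 - <<'E'
from h import *
p=np.load("top.npz")["p"];s=np.load("side.npz")["p"]
a=(.41,.71,.07,.26)
cv2.imwrite("pics/ortho.png",np.hstack([ortho("top",p,.008,*a),ortho("top",p,.048,*a)]))
cv2.imwrite("pics/ortho_s.png",np.hstack([ortho("side",s,.008,*a),ortho("side",s,.048,*a)]))
E
```

```text
(no output)
```

View pics/ortho.png

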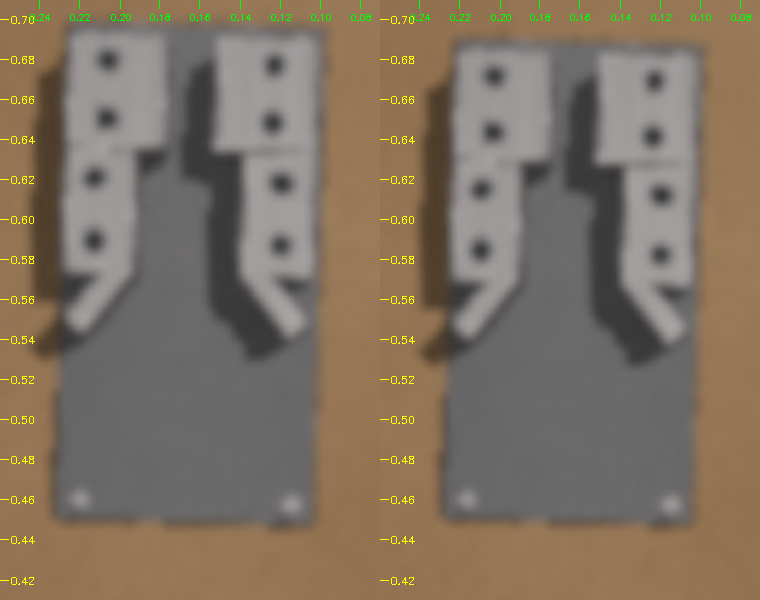

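View pics/ortho_s.png

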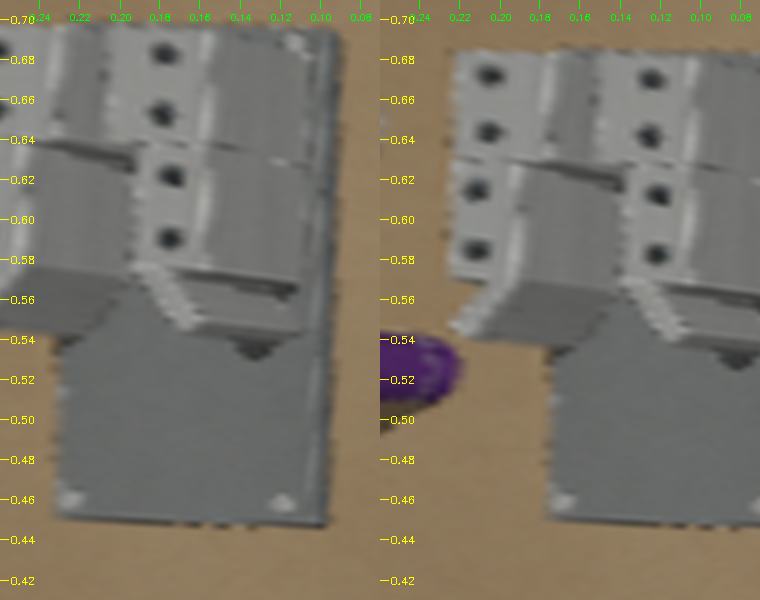

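The rectified views give gauge yaw of about -1.3° and origin near (0.5835, 0.165), so the no-go origin is near (0.6285, 0.164) and the stop axis near (0.6155, 0.164). The thick dowel is near (0.474, 0.373). I'll close the fingers along x, which needs tool yaw of about -75° about tool z.

```bash
cat >> h.py <<'E'
from scipy.spatial.transform import Rotation as Ro
def go(*targets,yaw=-1.3):
    s=r.read_state(); R=Ro.from_rotvec(s["orientation"]); p=np.array(s["tcp_pos"])
    c,q=np.cos(np.radians(yaw)),np.sin(np.radians(yaw))
    G=Ro.from_matrix(np.array([[-q,c,0],[c,q,0],[0,0,-1]]))
    print("t",s["t"],"p",p.round(4),"gap",s["finger_gap"],"turn",((R.inv()*G).as_rotvec()/np.pi).round(4))
    for t in targets: print(t,(R.inv().apply(np.array(t)-p)/.5).round(4))
E
python3 -c "
from h import *
go((.42,-.50,.28),(.55,-.30,.28),(.60,0,.28),(.474,.372,.28))"
```

```text
t 0.1 p [ 0.1567 -0.6302  0.2552] gap 0.08524764037864987 turn [-0.0007 -0.0005 -0.4152]
(0.42, -0.5, 0.28) [ 0.5738 -0.1256 -0.0493]
(0.55, -0.3, 0.28) [ 0.9227 -0.451  -0.0485]
(0.6, 0, 0.28) [ 1.1646 -1.0091 -0.0472]
(0.474, 0.372, 0.28) [ 1.0997 -1.792  -0.0453]
```

```bash
python3 -m pendant '[{"x":0.57,"y":-0.126,"z":-0.05,"rz":-0.2},{"x":0.57,"y":-0.126,"z":-0.05,"rz":-0.2},{"x":0.57,"y":-0.126,"z":-0.05,"rz":-0.2},{"x":0.57,"y":-0.126,"z":-0.05,"rz":-0.2},{"x":0.57,"y":-0.126,"z":-0.05,"rz":-0.2},{"x":0.57,"y":-0.126,"z":-0.05,"rz":-0.2},{"x":0.92,"y":-0.45,"z":-0.05,"rz":-0.415},{"x":0.92,"y":-0.45,"z":-0.05,"rz":-0.415},{"x":0.92,"y":-0.45,"z":-0.05,"rz":-0.415},{"x":0.92,"y":-0.45,"z":-0.05,"rz":-0.415},{"x":0.92,"y":-0.45,"z":-0.05,"rz":-0.415},{"x":0.92,"y":-0.45,"z":-0.05,"rz":-0.415},{"x":0.92,"y":-0.45,"z":-0.05,"rz":-0.415}]'
python3 -c "
from h import *
go((.60,0,.28),(.60,.12,.28),(.474,.373,.22))"
```

```text
t 0.1 p [ 0.1567 -0.6302  0.2552] gap 0.08524764037864987 turn [-0.0007 -0.0005 -0.4152]
(0.6, 0, 0.28) [ 1.1646 -1.0091 -0.0472]
(0.6, 0.12, 0.28) [ 1.2225 -1.242  -0.0466]
(0.474, 0.373, 0.22) [ 1.1002 -1.7936  0.0747]schema error: expected keys x, y, z, rx, ry, rz, grip
```

```bash
python3 -m pendant '[{"x":0.57,"y":-0.126,"z":-0.05,"rx":0,"ry":0,"rz":-0.2,"grip":85},{"x":0.57,"y":-0.126,"z":-0.05,"rx":0,"ry":0,"rz":-0.2,"grip":85},{"x":0.57,"y":-0.126,"z":-0.05,"rx":0,"ry":0,"rz":-0.2,"grip":85},{"x":0.57,"y":-0.126,"z":-0.05,"rx":0,"ry":0,"rz":-0.2,"grip":85},{"x":0.57,"y":-0.126,"z":-0.05,"rx":0,"ry":0,"rz":-0.2,"grip":85},{"x":0.57,"y":-0.126,"z":-0.05,"rx":0,"ry":0,"rz":-0.2,"grip":85},{"x":0.92,"y":-0.45,"z":-0.05,"rx":0,"ry":0,"rz":-0.415,"grip":85},{"x":0.92,"y":-0.45,"z":-0.05,"rx":0,"ry":0,"rz":-0.415,"grip":85},{"x":0.92,"y":-0.45,"z":-0.05,"rx":0,"ry":0,"rz":-0.415,"grip":85},{"x":0.92,"y":-0.45,"z":-0.05,"rx":0,"ry":0,"rz":-0.415,"grip":85},{"x":0.92,"y":-0.45,"z":-0.05,"rx":0,"ry":0,"rz":-0.415,"grip":85},{"x":0.92,"y":-0.45,"z":-0.05,"rx":0,"ry":0,"rz":-0.415,"grip":85}]'
python3 -c "
from h import *
go((.60,0,.28),(.60,.12,.28),(.474,.373,.22))"
```

```text
t: 1.3
tcp_pos: [0.5531, -0.2924, 0.2812]
orientation: [-2.229, -2.209, -0.011]
ft_force: [-0.3, 0.2, 0.0]
finger_gap: 0.0849
grasp_force: 0.0
t 1.3 p [ 0.5531 -0.2924  0.2812] gap 0.08492072694188643 turn [ 0.0008 -0.0022  0.0043]
(0.6, 0, 0.28) [0.5856 0.0885 0.0067]
(0.6, 0.12, 0.28) [0.8256 0.0863 0.0083]
(0.474, 0.373, 0.22) [ 1.3284 -0.1706  0.131 ]
```

```bash
python3 -m pendant '[{"x":0.82,"y":0.09,"z":0.01,"rx":0,"ry":0,"rz":0,"grip":85},{"x":0.82,"y":0.09,"z":0.01,"rx":0,"ry":0,"rz":0,"grip":85},{"x":0.82,"y":0.09,"z":0.01,"rx":0,"ry":0,"rz":0,"grip":85},{"x":0.82,"y":0.09,"z":0.01,"rx":0,"ry":0,"rz":0,"grip":85},{"x":0.82,"y":0.09,"z":0.01,"rx":0,"ry":0,"rz":0,"grip":85},{"x":0.82,"y":0.09,"z":0.01,"rx":0,"ry":0,"rz":0,"grip":85},{"x":0.82,"y":0.09,"z":0.01,"rx":0,"ry":0,"rz":0,"grip":85},{"x":0.82,"y":0.09,"z":0.01,"rx":0,"ry":0,"rz":0,"grip":85},{"x":0.82,"y":0.09,"z":0.01,"rx":0,"ry":0,"rz":0,"grip":85},{"x":0.82,"y":0.09,"z":0.01,"rx":0,"ry":0,"rz":0,"grip":85},{"x":0.82,"y":0.09,"z":0.01,"rx":0,"ry":0,"rz":0,"grip":85}]' 40
python3 -c "
from h import *
go((.474,.373,.22))"
```

```text
t: 2.4
tcp_pos: [0.6036, 0.1049, 0.2758]
orientation: [2.249, 2.192, -0.004]
ft_force: [0.2, -0.1, 0.1]
finger_gap: 0.0851
grasp_force: 0.0
t 2.4 p [0.6036 0.1049 0.2758] gap 0.08507076763675954 turn [-0.0003  0.0008 -0.001 ]
(0.474, 0.373, 0.22) [ 0.5296 -0.2728  0.1104]
```

```bash
python3 -m pendant '[{"x":0.53,"y":-0.273,"z":0.11,"rx":0,"ry":0,"rz":0,"grip":85},{"x":0.53,"y":-0.273,"z":0.11,"rx":0,"ry":0,"rz":0,"grip":85},{"x":0.53,"y":-0.273,"z":0.11,"rx":0,"ry":0,"rz":0,"grip":85},{"x":0.53,"y":-0.273,"z":0.11,"rx":0,"ry":0,"rz":0,"grip":85},{"x":0.53,"y":-0.273,"z":0.11,"rx":0,"ry":0,"rz":0,"grip":85},{"x":0.53,"y":-0.273,"z":0.11,"rx":0,"ry":0,"rz":0,"grip":85},{"x":0.53,"y":-0.273,"z":0.11,"rx":0,"ry":0,"rz":0,"grip":85},{"x":0.53,"y":-0.273,"z":0.11,"rx":0,"ry":0,"rz":0,"grip":85},{"x":0.53,"y":-0.273,"z":0.11,"rx":0,"ry":0,"rz":0,"grip":85},{"x":0.53,"y":-0.273,"z":0.11,"rx":0,"ry":0,"rz":0,"grip":70},{"x":0.53,"y":-0.273,"z":0.11,"rx":0,"ry":0,"rz":0,"grip":70}]'
python3 - <<'E'
from h import *
go((.474,.373,.096))
p,d=shot("side"); cv2.imwrite("pics/s1.png",cv2.resize(p[70:190,150:310,::-1],(800,600),interpolation=2))
E
```

```text
t: 3.5
tcp_pos: [0.4748, 0.3734, 0.2215]
orientation: [2.251, 2.19, 0.0]
ft_force: [-0.1, -0.0, -0.5]
finger_gap: 0.0697
grasp_force: 0.0
t 3.5 p [0.4748 0.3734 0.2215] gap 0.06965545000658191 turn [ 0.0003  0.0002 -0.0014]
(0.474, 0.373, 0.096) [-0.0007 -0.0018  0.2511]
```

View pics/s1.png

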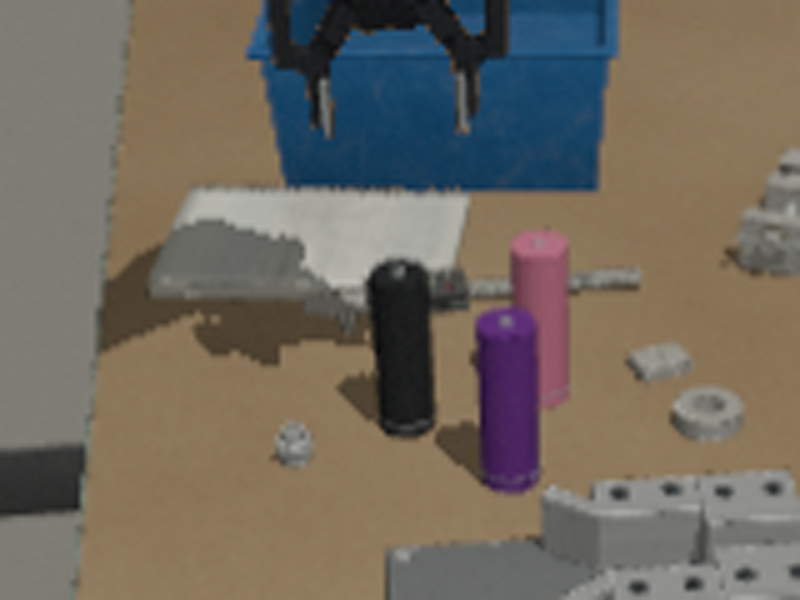

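The image shows the fingers straddling the black dowel: finger midpoint at column 394, dowel top at (400,270). Descending and gripping.

```bash
python3 -m pendant '[{"x":0,"y":-0.001,"z":0.06,"rx":0,"ry":0,"rz":0,"grip":70},{"x":0,"y":-0.001,"z":0.12,"rx":0,"ry":0,"rz":0,"grip":70},{"x":0,"y":-0.001,"z":0.17,"rx":0,"ry":0,"rz":0,"grip":70},{"x":0,"y":-0.001,"z":0.22,"rx":0,"ry":0,"rz":0,"grip":70},{"x":0,"y":-0.001,"z":0.25,"rx":0,"ry":0,"rz":0,"grip":70},{"x":0,"y":-0.001,"z":0.25,"rx":0,"ry":0,"rz":0,"grip":70},{"x":0,"y":-0.001,"z":0.25,"rx":0,"ry":0,"rz":0,"grip":70},{"x":0,"y":-0.001,"z":0.25,"rx":0,"ry":0,"rz":0,"grip":50},{"x":0,"y":-0.001,"z":0.25,"rx":0,"ry":0,"rz":0,"grip":42},{"x":0,"y":-0.001,"z":0.25,"rx":0,"ry":0,"rz":0,"grip":38},{"x":0,"y":-0.001,"z":0.25,"rx":0,"ry":0,"rz":0,"grip":30},{"x":0,"y":-0.001,"z":0.25,"rx":0,"ry":0,"rz":0,"grip":25},{"x":0,"y":-0.001,"z":0.25,"rx":0,"ry":0,"rz":0,"grip":25},{"x":0,"y":-0.001,"z":0.25,"rx":0,"ry":0,"rz":0,"grip":25},{"x":0,"y":-0.001,"z":0.25,"rx":0,"ry":0,"rz":0,"grip":25}]' 50
python3 -c "
from h import *
go((.474,.373,.20))"
```

```text
t: 5.05
tcp_pos: [0.4727, 0.3761, 0.0974]
orientation: [-2.247, -2.196, -0.002]
ft_force: [-2.3, -1.1, 4.5]
finger_gap: 0.0347
grasp_force: 49.5
t 5.05 p [0.4727 0.3761 0.0974] gap 0.034670610830313836 turn [ 0.0002 -0.0003 -0.0001]
(0.474, 0.373, 0.2) [-0.006   0.003  -0.2052]
```

Gripped at a 34.7 mm opening and 49.5 N. Lifting clear of the purple dowel.

```bash
python3 -m pendant '[{"x":0,"y":0,"z":-0.05,"rx":0,"ry":0,"rz":0,"grip":25},{"x":0,"y":0,"z":-0.12,"rx":0,"ry":0,"rz":0,"grip":25},{"x":0,"y":0,"z":-0.2,"rx":0,"ry":0,"rz":0,"grip":25},{"x":0,"y":0,"z":-0.28,"rx":0,"ry":0,"rz":0,"grip":25},{"x":0,"y":0,"z":-0.3,"rx":0,"ry":0,"rz":0,"grip":25},{"x":0,"y":0,"z":-0.3,"rx":0,"ry":0,"rz":0,"grip":25},{"x":0,"y":0,"z":-0.3,"rx":0,"ry":0,"rz":0,"grip":25}]'
python3 -c "
from h import *
go((.490,.167,.247),(.490,.167,.15))"
```

```text
t: 5.75
tcp_pos: [0.4719, 0.3743, 0.2441]
orientation: [2.247, 2.195, -0.007]
ft_force: [-0.4, -0.0, -3.9]
finger_gap: 0.0352
grasp_force: 50.6
t 5.75 p [0.4719 0.3743 0.2441] gap 0.03518804863979284 turn [-0.0009  0.0011 -0.0002]
(0.49, 0.167, 0.247) [-0.4136  0.0459 -0.0046]
(0.49, 0.167, 0.15) [-0.413   0.0464  0.1894]
```

```bash
python3 -m pendant '[{"x":-0.08,"y":0.008,"z":0,"rx":0,"ry":0,"rz":0,"grip":25},{"x":-0.16,"y":0.016,"z":0,"rx":0,"ry":0,"rz":0,"grip":25},{"x":-0.24,"y":0.025,"z":0,"rx":0,"ry":0,"rz":0,"grip":25},{"x":-0.32,"y":0.035,"z":0,"rx":0,"ry":0,"rz":0,"grip":25},{"x":-0.38,"y":0.042,"z":0,"rx":0,"ry":0,"rz":0,"grip":25},{"x":-0.413,"y":0.046,"z":0,"rx":0,"ry":0,"rz":0,"grip":25},{"x":-0.413,"y":0.046,"z":0,"rx":0,"ry":0,"rz":0,"grip":25},{"x":-0.413,"y":0.046,"z":0.06,"rx":0,"ry":0,"rz":0,"grip":25},{"x":-0.413,"y":0.046,"z":0.12,"rx":0,"ry":0,"rz":0,"grip":25},{"x":-0.413,"y":0.046,"z":0.19,"rx":0,"ry":0,"rz":0,"grip":25},{"x":-0.413,"y":0.046,"z":0.19,"rx":0,"ry":0,"rz":0,"grip":25},{"x":-0.413,"y":0.046,"z":0.19,"rx":0,"ry":0,"rz":0,"grip":25}]'
python3 - <<'E'
from h import *
go((.490,.167,.1085))
p,d=shot("side"); q,_=shot("top")
cv2.imwrite("pics/s2.png",np.hstack([cv2.resize(p[120:220,200:333,::-1],(399,300),interpolation=2),cv2.resize(q[100:220,200:360,::-1],(400,300),interpolation=2)]))
E
```

```text
t: 6.95
tcp_pos: [0.4901, 0.1696, 0.1506]
orientation: [-2.244, -2.196, 0.003]
ft_force: [0.2, 0.4, -2.3]
finger_gap: 0.0349
grasp_force: 50.7
t 6.95 p [0.4901 0.1696 0.1506] gap 0.03488543295588774 turn [-0.0009 -0.      0.0004]
(0.49, 0.167, 0.1085) [-0.0053  0.0002  0.0841]
```

View pics/s2.png

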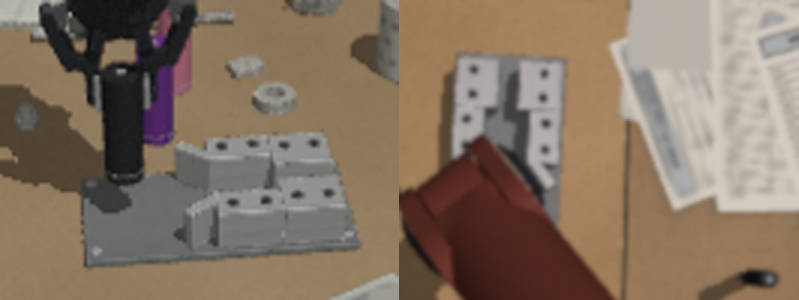

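The side view shows the dowel held upright over the bare plate, with its foot at (123,180), in front of the mouth. Lowering to about 2.5 mm above the plate.

```bash
python3 -m pendant '[{"x":-0.004,"y":0,"z":0.03,"rx":0,"ry":0,"rz":0,"grip":25},{"x":-0.004,"y":0,"z":0.06,"rx":0,"ry":0,"rz":0,"grip":25},{"x":-0.004,"y":0,"z":0.083,"rx":0,"ry":0,"rz":0,"grip":25},{"x":-0.004,"y":0,"z":0.083,"rx":0,"ry":0,"rz":0,"grip":25},{"x":-0.004,"y":0,"z":0.083,"rx":0,"ry":0,"rz":0,"grip":25},{"x":-0.004,"y":0,"z":0.083,"rx":0,"ry":0,"rz":0,"grip":25}]'
python3 - <<'E'
from h import *
go((.55,.1657,.1085),(.607,.1645,.1085),(.6155,.1643,.1085))
print(r.read_state()["ft_force"])
p,d=shot("side"); W=world("side",d)
m=(W[...,0]>.46)&(W[...,0]<.525)&(W[...,1]>.14)&(W[...,1]<.2)&(W[...,2]>.02)&(W[...,2]<.07)
P=W[m]
for lo in(.02,.03,.04,.05,.06):
    Q=P[(P[:,2]>lo)&(P[:,2]<lo+.01)];print(lo,len(Q),Q.mean(0).round(4),np.percentile(Q,[3,97],axis=0).round(4)[:,0])
E
```

```text
t: 7.65
tcp_pos: [0.4915, 0.1671, 0.1108]
orientation: [2.246, 2.195, 0.003]
ft_force: [0.8, 0.1, -2.9]
finger_gap: 0.035
grasp_force: 51.0
t 7.65 p [0.4915 0.1671 0.1108] gap 0.0349582697578342 turn [ 0.0006 -0.0003 -0.0001]
(0.55, 0.1657, 0.1085) [-1.00e-04  1.17e-01  4.80e-03]
(0.607, 0.1645, 0.1085) [2.00e-04 2.31e-01 5.10e-03]
(0.6155, 0.1643, 0.1085) [2.00e-04 2.48e-01 5.10e-03]
[ 0.84147251  0.10868009 -2.9213677 ]
0.02 39 [0.4907 0.1526 0.0261] [0.4762 0.5067]
0.03 33 [0.4899 0.1533 0.0353] [0.4744 0.5067]
0.04 40 [0.4911 0.1531 0.0449] [0.4748 0.5074]
0.05 35 [0.4913 0.1522 0.0548] [0.4773 0.5077]
0.06 39 [0.4914 0.152  0.0646] [0.4756 0.5081]
```

```bash
python3 -m pendant '[{"x":0,"y":0,"z":0.005,"rx":0,"ry":0,"rz":0,"grip":25},{"x":0,"y":0.02,"z":0.005,"rx":0,"ry":0,"rz":0,"grip":25},{"x":0,"y":0.04,"z":0.005,"rx":0,"ry":0,"rz":0,"grip":25},{"x":0,"y":0.06,"z":0.005,"rx":0,"ry":0,"rz":0,"grip":25},{"x":0,"y":0.08,"z":0.005,"rx":0,"ry":0,"rz":0,"grip":25},{"x":0,"y":0.1,"z":0.005,"rx":0,"ry":0,"rz":0,"grip":25},{"x":0,"y":0.12,"z":0.005,"rx":0,"ry":0,"rz":0,"grip":25},{"x":0,"y":0.14,"z":0.005,"rx":0,"ry":0,"rz":0,"grip":25},{"x":0,"y":0.16,"z":0.005,"rx":0,"ry":0,"rz":0,"grip":25},{"x":0,"y":0.18,"z":0.005,"rx":0,"ry":0,"rz":0,"grip":25},{"x":0,"y":0.2,"z":0.005,"rx":0,"ry":0,"rz":0,"grip":25},{"x":0,"y":0.21,"z":0.005,"rx":0,"ry":0,"rz":0,"grip":25},{"x":0,"y":0.22,"z":0.005,"rx":0,"ry":0,"rz":0,"grip":25},{"x":0,"y":0.225,"z":0.005,"rx":0,"ry":0,"rz":0,"grip":25},{"x":0,"y":0.225,"z":0.005,"rx":0,"ry":0,"rz":0,"grip":25},{"x":0,"y":0.225,"z":0.005,"rx":0,"ry":0,"rz":0,"grip":25}]'
python3 - <<'E'
from h import *
go((.6155,.1643,.1075))
p,d=shot("side")
cv2.imwrite("pics/s3.png",cv2.resize(p[110:215,220:360,::-1],(800,600),interpolation=2))
E
```

```text
t: 9.3
tcp_pos: [0.6029, 0.1641, 0.1073]
orientation: [-2.246, -2.196, 0.001]
ft_force: [-0.9, -0.9, -1.7]
finger_gap: 0.0348
grasp_force: 51.0
t 9.3 p [0.6029 0.1641 0.1073] gap 0.034795642021562524 turn [-0.0002  0.     -0.0001]
(0.6155, 0.1643, 0.1075) [ 0.0009  0.0252 -0.0004]
```

View pics/s3.png

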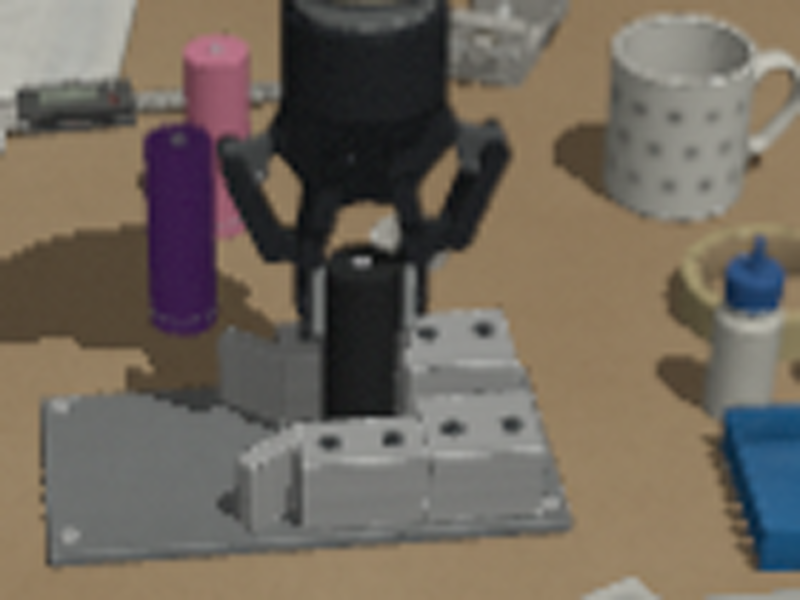

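The dowel stands upright in the go gap at (365,340), with a few mm to go and no contact force yet. Pushing on slowly.

```bash
python3 -m pendant '[{"x":0,"y":0.004,"z":0,"rx":0,"ry":0,"rz":0,"grip":25},{"x":0,"y":0.008,"z":0,"rx":0,"ry":0,"rz":0,"grip":25},{"x":0,"y":0.012,"z":0,"rx":0,"ry":0,"rz":0,"grip":25},{"x":0,"y":0.016,"z":0,"rx":0,"ry":0,"rz":0,"grip":25},{"x":0,"y":0.02,"z":0,"rx":0,"ry":0,"rz":0,"grip":25},{"x":0,"y":0.022,"z":0,"rx":0,"ry":0,"rz":0,"grip":25},{"x":0,"y":0.022,"z":0,"rx":0,"ry":0,"rz":0,"grip":25}]'
python3 -m pendant '[{"x":0,"y":0.003,"z":0,"rx":0,"ry":0,"rz":0,"grip":25},{"x":0,"y":0.003,"z":0,"rx":0,"ry":0,"rz":0,"grip":25}]'
```

```text
t: 10.05
tcp_pos: [0.6143, 0.1638, 0.1073]
orientation: [-2.247, -2.195, 0.0]
ft_force: [0.6, 0.1, -2.4]
finger_gap: 0.0353
grasp_force: 51.0
t: 10.25
tcp_pos: [0.615, 0.164, 0.1071]
orientation: [-2.246, -2.195, 0.002]
ft_force: [-1.7, 0.5, -2.7]
finger_gap: 0.0349
grasp_force: 51.1
```

```bash
python3 -m pendant '[{"x":0,"y":0.002,"z":0,"rx":0,"ry":0,"rz":0,"grip":25},{"x":0,"y":0.004,"z":0,"rx":0,"ry":0,"rz":0,"grip":25},{"x":0,"y":0.004,"z":0,"rx":0,"ry":0,"rz":0,"grip":25}]'
python3 -m pendant '[{"x":0,"y":0.002,"z":0,"rx":0,"ry":0,"rz":0,"grip":25},{"x":0,"y":0.004,"z":0,"rx":0,"ry":0,"rz":0,"grip":25},{"x":0,"y":0.004,"z":0,"rx":0,"ry":0,"rz":0,"grip":25}]'
```

```text
t: 10.55
tcp_pos: [0.6159, 0.1643, 0.1069]
orientation: [-2.244, -2.194, 0.005]
ft_force: [-5.2, 1.4, -0.6]
finger_gap: 0.0351
grasp_force: 51.3
t: 10.85
tcp_pos: [0.6164, 0.1644, 0.1069]
orientation: [-2.243, -2.193, 0.009]
ft_force: [-7.7, 0.7, 0.8]
finger_gap: 0.0348
grasp_force: 51.6
```

The jaws have stopped the dowel: Fx is about -8 N at x = 0.616, as predicted. Now lowering it onto the plate.

```bash
python3 -m pendant '[{"x":0,"y":0,"z":0.002,"rx":0,"ry":0,"rz":0,"grip":25},{"x":0,"y":0,"z":0.003,"rx":0,"ry":0,"rz":0,"grip":25},{"x":0,"y":0,"z":0.003,"rx":0,"ry":0,"rz":0,"grip":25}]'
python3 -m pendant '[{"x":0,"y":0,"z":0.002,"rx":0,"ry":0,"rz":0,"grip":25},{"x":0,"y":0,"z":0.002,"rx":0,"ry":0,"rz":0,"grip":25}]'
```

```text
t: 11.15
tcp_pos: [0.6165, 0.1645, 0.1062]
orientation: [-2.243, -2.194, 0.008]
ft_force: [-8.2, 0.7, 4.2]
finger_gap: 0.035
grasp_force: 51.9
t: 11.35
tcp_pos: [0.6165, 0.1646, 0.1056]
orientation: [-2.243, -2.194, 0.008]
ft_force: [-9.2, 0.2, 6.6]
finger_gap: 0.0352
grasp_force: 52.3
```

```bash
python3 -m pendant '[{"x":0,"y":0,"z":0.002,"rx":0,"ry":0,"rz":0,"grip":25},{"x":0,"y":0,"z":0.002,"rx":0,"ry":0,"rz":0,"grip":25}]'
python3 -m pendant '[{"x":0,"y":0,"z":0.002,"rx":0,"ry":0,"rz":0,"grip":25},{"x":0,"y":0,"z":0.002,"rx":0,"ry":0,"rz":0,"grip":25}]'
```

```text
t: 11.55
tcp_pos: [0.6165, 0.1647, 0.1056]
orientation: [-2.243, -2.194, 0.008]
ft_force: [-10.0, -0.4, 10.8]
finger_gap: 0.0348
grasp_force: 52.7
t: 11.75
tcp_pos: [0.6165, 0.1647, 0.1055]
orientation: [-2.243, -2.194, 0.008]
ft_force: [-12.1, -1.0, 14.8]
finger_gap: 0.0352
grasp_force: 53.2
```

It is seated on the plate: z has stopped and the vertical force is rising. Easing the preload and opening gently.

```bash
python3 -m pendant '[{"x":0,"y":0,"z":-0.003,"rx":0,"ry":0,"rz":0,"grip":25},{"x":0,"y":-0.002,"z":-0.003,"rx":0,"ry":0,"rz":0,"grip":25},{"x":0,"y":-0.002,"z":-0.003,"rx":0,"ry":0,"rz":0,"grip":36},{"x":0,"y":-0.002,"z":-0.003,"rx":0,"ry":0,"rz":0,"grip":38},{"x":0,"y":-0.002,"z":-0.003,"rx":0,"ry":0,"rz":0,"grip":42},{"x":0,"y":-0.002,"z":-0.003,"rx":0,"ry":0,"rz":0,"grip":48},{"x":0,"y":-0.002,"z":-0.003,"rx":0,"ry":0,"rz":0,"grip":56},{"x":0,"y":-0.002,"z":-0.003,"rx":0,"ry":0,"rz":0,"grip":64},{"x":0,"y":-0.002,"z":-0.003,"rx":0,"ry":0,"rz":0,"grip":70},{"x":0,"y":-0.002,"z":-0.003,"rx":0,"ry":0,"rz":0,"grip":70}]'
python3 - <<'E'
from h import *
go()
print(r.read_state()["ft_force"])
p,d=shot("side")
cv2.imwrite("pics/s4.png",cv2.resize(p[110:215,220:360,::-1],(800,600),interpolation=2))
E
```

```text
t: 12.75
tcp_pos: [0.6192, 0.1636, 0.1044]
orientation: [2.247, 2.195, 0.001]
ft_force: [0.1, -0.1, 0.5]
finger_gap: 0.07
grasp_force: 0.0
t 12.75 p [0.6192 0.1636 0.1044] gap 0.07004455938679233 turn [ 0.0002 -0.     -0.0002]
[ 0.11470672 -0.10288845  0.47066508]
```

View pics/s4.png

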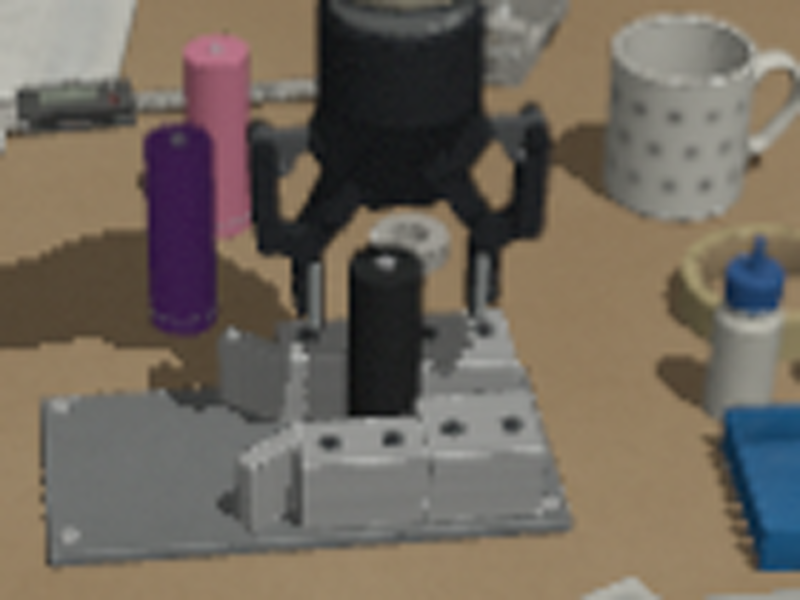

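The dowel stands upright against the no-go jaws at (385,330), and the fingers are clear at columns 312 and 483. Going straight up.

```bash
python3 -m pendant '[{"x":0,"y":0,"z":-0.03,"rx":0,"ry":0,"rz":0,"grip":70},{"x":0,"y":0,"z":-0.08,"rx":0,"ry":0,"rz":0,"grip":70},{"x":0,"y":0,"z":-0.15,"rx":0,"ry":0,"rz":0,"grip":70},{"x":0,"y":0,"z":-0.22,"rx":0,"ry":0,"rz":0,"grip":70},{"x":0,"y":0,"z":-0.28,"rx":0,"ry":0,"rz":0,"grip":70},{"x":0,"y":0,"z":-0.3,"rx":0,"ry":0,"rz":0,"grip":70},{"x":0,"y":0,"z":-0.3,"rx":0,"ry":0,"rz":0,"grip":70},{"x":0,"y":0,"z":-0.3,"rx":0,"ry":0,"rz":0,"grip":70}]'
python3 - <<'E'
from h import *
p,d=shot("side"); W=world("side",d)
m=(W[...,0]>.58)&(W[...,0]<.66)&(W[...,1]>.135)&(W[...,1]<.195)&(W[...,2]>.06)&(W[...,2]<.125)
P=W[m]
for lo in(.06,.075,.09,.105):
    Q=P[(P[:,2]>lo)&(P[:,2]<lo+.015)];print(lo,len(Q),Q.mean(0).round(4),np.percentile(Q,[3,97],axis=0).round(4)[:,0])
print(np.percentile(P[:,2],99))
cv2.imwrite("pics/s5.png",p[80:300,190:400,::-1].repeat(2,0).repeat(2,1))
E
```

```text
t: 13.6
tcp_pos: [0.6181, 0.1633, 0.2533]
orientation: [-2.246, -2.195, 0.003]
ft_force: [0.7, -1.1, -0.7]
finger_gap: 0.0701
grasp_force: 0.0
0.06 60 [0.614  0.1504 0.0675] [0.5984 0.631 ]
0.075 59 [0.6126 0.15   0.0828] [0.5983 0.6304]
0.09 62 [0.6131 0.1496 0.0979] [0.598  0.6298]
0.105 107 [0.6134 0.1568 0.1153] [0.5982 0.6292]
0.12134947056251093
```

View pics/s5.png

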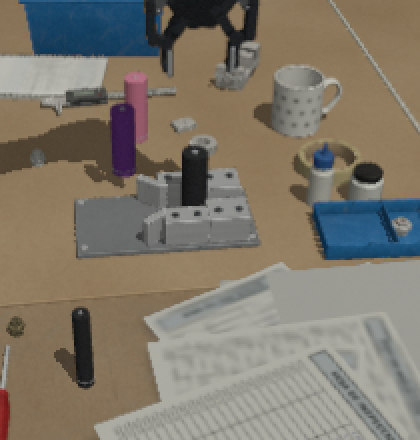

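The dowel stands upright against the no-go jaws at (194,180), the thin dowel is untouched at (83,345), and the gripper is clear. Handing in.

```bash
python3 -c "
from workcell import r
print(r.hand_in())"
```

```text
the job is handed in; nothing more can be done
None
```

I handed the job in at about 13.7 s: the thick dowel was stopped by the no-go jaws and stands upright on the plate against them, released with the gripper clear, and the thin dowel was not touched.

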